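Hold a glazed porcelain bar in the beam of a translucency meter

ROBOT

A 6-joint arm with a two-finger parallel gripper is mounted at the origin on a cart in front of the work surface, level with it; the furniture and walls round the work are solid. World frame = base frame: x ahead of the robot, y to its left, z up, the work surface at z = 0. Lengths are in m, angles in rad, forces in N, time in s.
With the tool pointing down it reaches from about 0.25 to 0.775 m from the base axis. Payload 4 kg.
Tool frame: the origin (TCP) lies on the centre line of the jaws, within the pads' length; the fingertips stand 14 mm ahead of it and the grasp point (between the pads) lies 5 mm behind it; z points along the fingers, y is the direction in which the jaws open and shut (so a half turn about z gives the same grasp; the last joint's range is limited). The gripper opens to 94 mm and grips with 3 to 60 N. Pads are 16 mm wide; open, the fingers measure 119 mm over their backs; the gripper's body (75 mm by 177 mm) begins 78 mm behind the grasp point.
Start: joints at [-1.384, 0.087, 1.371, -0, 1.684, -0.103], TCP at [0.157, -0.527, 0.189] pointing down, gripper open.
Joint ranges: [-3.1, 3.1], [-0.76, 2.03], [0.27, 2.55], [-1.08, 4.22], [0.17, 2.65], [-2.57, 2.57]. Speed limits (rad/s): [2.79, 2.79, 3.14, 3.14, 3.14, 3.14].

INTERFACE

Orientations are given as a unit quaternion [x, y, z, w].
In Python, from station import sensors, imaging, order gives the robot as it stands.
- The arm moves only by the shell command python3 -m creep 'ROWS' [FORCE]. ROWS is JSON, a list that holds one entry, the list of rows, each a list of 5 numbers: the finger opening in mm, from 0 to 94, then the shift along the world's x, y, z in units of 25 mm (1.0 is 25 mm), then the turn about the world's z in degrees. In form: [[[fingers, tx, ty, tz, roll], ...]]. A call has 1 to 20 rows; each row is the pose to reach, as a shift and turn from the pose commanded when the call began; what a row does not reach only later rows make up. A row lasts 1/12 s, in which the tool goes at most 41.7 mm and 7.16 degrees, less where a joint would pass 70% of its speed; a pose out of reach is approached as far as the arm can. A call with a gripper value outside its range is refused whole. The fingers move at their own pace and stop on an object; FORCE is the grip in N (left out, the last holds). Time passes only in rows, so rows that repeat a pose let the fingers close. It gives the time, the measured TCP pose, the force and the opening at its end, in the units of the state.
- sensors.state(): the state, without advancing time (a new reading comes with each control period).
- imaging.read_camera(name): name is "side" or "top" or "wrist"; returns the picture (400x640x3 uint8, blue, green, red); there is no depth.
- imaging.get_calibration(name): a dict with "intrinsics" (3x3 intrinsics, pixels), "origin" and "orientation" of the camera in the world. Camera axes: x right, y up, looking along -z (the intrinsics and any distortion apply to the point x, -y, -z); pixel columns grow to the right and rows downward; lengths in m; the calibration is good to about 2 mm. A picture is of the moment at which its call begins: read the wrist's pose just before it. get_calibration takes no time and is no camera call; for the wrist camera it gives the pose at the moment of the call.
- order.hand_in(): hands the job in, once; it reports no verdict.
The state is a dict: "time": time; "q": joint angles; "qd": joint speeds; "joint_torque": joint torques, N m; "eef_pos": TCP position; "tool_rot": TCP orientation; "ft_force": force on the tool from outside, world axes, zero at the start; "wrist_torque": the same for the moment, N m; "gripper_width": opening from 0.0 (shut) to 1.0 (fully open).
Only numpy, scipy, OpenCV 4.12 (cv2) and the standard library are available. Lean on these libraries where they do the work, as an engineer would, in place of code of your own. Each camera call takes 0.05 s, during which the arm holds its last target. There are 200 camera calls.

TASK

Line up the translucency meter: slide its carriage along the rods by the black thumb post until the white eye sits directly under the lamp's tip. Then pick up the green bar from the kiln rods by its bare unglazed long edges only, at the plain end - never touch its glazed faces - and hold it level in the gap between lamp and eye with its round thin window in the light path, without the bar ever touching the lamp or the meter. Finish while still holding it there, and leave the brown and blue bars and the other things on the table as they are.

Things in the scene. Friction and masses are not known exactly. Their poses are not given: they have to be found in the camera images.
- stand: translucency meter: dark base 135 x 270 x 12 mm fixed on the white board (underside at z = 0.010), two steel rods along its y, a grey readout box (52 mm high) at the back right, and the sliding carriage. Origin: below the middle of the rods, at the base's underside; z up, x away from the robot, y along the rods. The base reaches from x = -0.050 to +0.085. Heights below count from its underside
- carriage (a joint): slide of the carriage with the light meter's eye along the rods, along the stand's +y, in m; 0 when the eye is at the middle of the rods, range -0.085 to +0.085; it moves stiffly (friction about 3 N) and stays where it is left
- eye_top (a point): top centre of the carriage's white domed eye (28 mm across, in a black collar 42 mm across), at height 64 mm
- thumb_post_top (a point): top centre of the carriage's upright black thumb post, 16 mm in diameter, 28 mm tall, top at height 52 mm, 78 mm in front (stand's -x) of the eye; a flat arm 12 mm wide (top at height 30 mm) joins it to the carriage. Easily gripped from above, fingers closing along the rods
- lamp_tip (a point): centre of the lamp snout's downward end (13 mm across; the white ribbed body above is 26 mm across, up to height 144 mm). The light falls straight down from here. The tip is at height 104 mm, 40 mm above the eye's top; the gap is open to the front (stand's -x) and the sides
- lamp: the fixed lamp: its snout hangs on a level arm (height 128 mm) from a column 63 mm behind it (stand's +x; top at height 169 mm). It is clamped somewhere along the stand's y, parallel to the stand. Origin: straight below the lamp tip, level with the stand's underside; axes like the stand's
- rest: kiln-rod rest: cream slab 66 x 248 x 10 mm fixed on the table, with two white 8 mm rods along its y at x = -17 and +17 mm, on 28 mm high end blocks, on which three bars lie side by side, 64 mm apart, lengthwise along its x; the rods' tops are 32 mm above the table. Origin: centre of its underside. An open chest drawer overhangs behind its left (147 mm up)
- bar_green: pale green porcelain bar, 100 mm along its x, 36 along its y, 8 thick, about 45 g, loose. Origin: centre of its underside, z up. Broad faces and ends are glazed (do not touch); the long edges (its +y and -y sides, cream, a 3 mm strip) are bare: grip across these near the plain end (its -x end, towards the robot); the window end is +x
- green_window (a point): centre of the green bar's round thin window (pale disc, 24 mm across), 28 mm from the bar's centre along its +x, in mid thickness
- bar_brown: dark brown bar of the same shape, to be left alone
- bar_blue: dark blue bar of the same shape, to be left alone
- pinch_bowl: small clay bowl, 68 mm across and 36 mm high, loose, to be left alone; origin at the centre of its underside
- rib_wood: wooden rib, 48 x 102 x 8 mm, lying loose on the table, to be left alone
- stone_pale: pale round stone, 44 x 50 x 25 mm, loose, to be left alone
- loop_tool: loop tool, 151 mm long, lying loose at the front of the table, to be left alone

How it is judged:
By the outcome, as a careful person would: the job done as asked, in the order asked, and still so for the second after the job is handed in, while the arm keeps its last pose, push and grip.
It also fails if it takes over 54 s, if anything falls off the work surface, if the arm or the gripper's body presses on something with over 40 N, if the wrist force passes 120 N, or if a joint passes its speed limit or range.

## Working session

There is one attempt and no reset: what is moved stays moved. The work goes in short steps, Python scripts to look and compute and a shell command to move; the robot and the scene stay as the last step left them, time stands still between calls to the robot, and variables do not carry over. Pictures are saved under pics/ and viewed, about 8 in all and at most 12, crops included, and the job is handed in when it is done.

```bash
mkdir -p pics; cat > h.py <<'E'
import numpy as np, cv2
from scipy.spatial.transform import Rotation as R
from station import sensors, imaging, order
def grab(n,f):
    c=imaging.get_calibration(n); im=imaging.read_camera(n); cv2.imwrite('pics/'+f,im); np.savez('pics/'+f+'.npz',K=c['intrinsics'],o=c['origin'],q=c['orientation'],d=np.array(c.get('distortion',[0.])) ); return im,c
def rot(c):
    q=np.array(c['orientation']); return R.from_quat(q).as_matrix() if q.size==4 else q.reshape(3,3)
def ray(c,uv):
    d=np.linalg.inv(np.array(c['intrinsics']))@np.array([uv[0],uv[1],1.]); d=rot(c)@np.array([d[0],-d[1],-d[2]]); return np.array(c['origin']),d/np.linalg.norm(d)
def onz(c,uv,z):
    o,d=ray(c,uv); return o+d*(z-o[2])/d[2]
def proj(c,p):
    v=rot(c).T@(np.array(p)-np.array(c['origin'])); w=np.array(c['intrinsics'])@np.array([v[0],-v[1],-v[2]]); return w[:2]/w[2]
def tri(c1,u1,c2,u2):
    o1,d1=ray(c1,u1);o2,d2=ray(c2,u2); t=np.linalg.lstsq(np.stack([d1,-d2],1),o2-o1,rcond=None)[0]; a=o1+d1*t[0];b=o2+d2*t[1]; return (a+b)/2,np.linalg.norm(a-b)
E
python3 - <<'E'
from h import *
s=sensors.state();print(s['time'],s['eef_pos'],s['tool_rot'],s['ft_force'],s['gripper_width'])
for n in('top','side'):
    im,c=grab(n,n+'0.png');print(n,c)
E
```

```text
0.0 [ 0.15705225 -0.52649818  0.18792761] [ 9.89520306e-01  1.44389771e-01 -4.56108289e-05 -1.07519385e-03] [0.68226871 0.24134668 0.41177898] 0.997326146261535
top {'intrinsics': array([[362.42549466,   0.        , 321.04294283],
       [  0.        , 362.42549466, 201.37737766],
       [  0.        ,   0.        ,   1.        ]]), 'origin': array([ 0.3621103 , -0.08831251,  0.93032928]), 'orientation': array([ 0.04890432, -0.07280839, -0.69570156,  0.71295627])}
side {'intrinsics': array([[408.9734199 ,   0.        , 314.66629306],
       [  0.        , 408.9734199 , 200.32324871],
       [  0.        ,   0.        ,   1.        ]]), 'origin': array([ 0.38239698, -1.05079975,  0.69804321]), 'orientation': array([ 0.47526892, -0.02446512, -0.06235602,  0.87728709])}
```

View pics/top0.png

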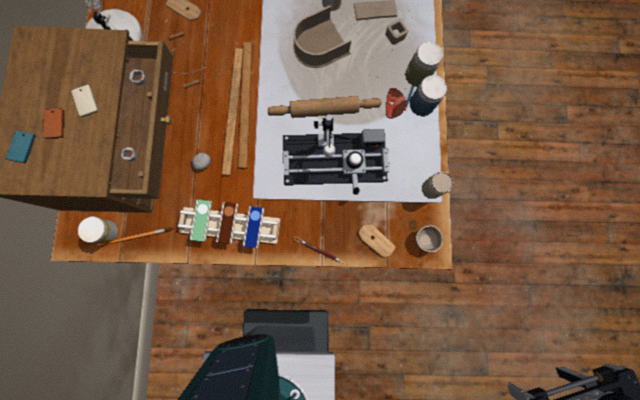

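View pics/side0.png

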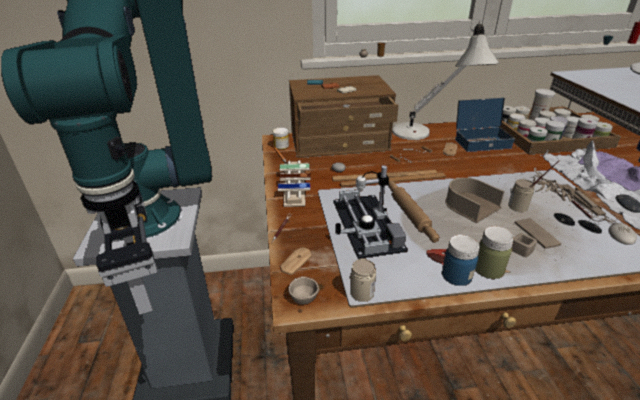

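Top view: meter around (335,158), eye (355,159), thumb post top about (355,185), lamp about (328,148), green bar about (200,222) with its window at (202,210). The side view shows the same layout. I'll enlarge crops of both.

```bash
python3 - <<'E'
import cv2,numpy as np
t=cv2.imread('pics/top0.png');s=cv2.imread('pics/side0.png')
a=cv2.resize(t[105:205,270:400],None,fx=3,fy=3,interpolation=cv2.INTER_CUBIC)
b=cv2.resize(t[190:260,170:290],None,fx=3,fy=3,interpolation=cv2.INTER_CUBIC)
c=cv2.resize(s[160:260,325:415],None,fx=3,fy=3,interpolation=cv2.INTER_CUBIC)
o=np.zeros((520,760,3),np.uint8);o[:300,:390]=a;o[305:515,:360]=b;o[:300,400:670]=c
cv2.imwrite('pics/crop1.png',o)
E
```

```text
(no output)
```

View pics/crop1.png

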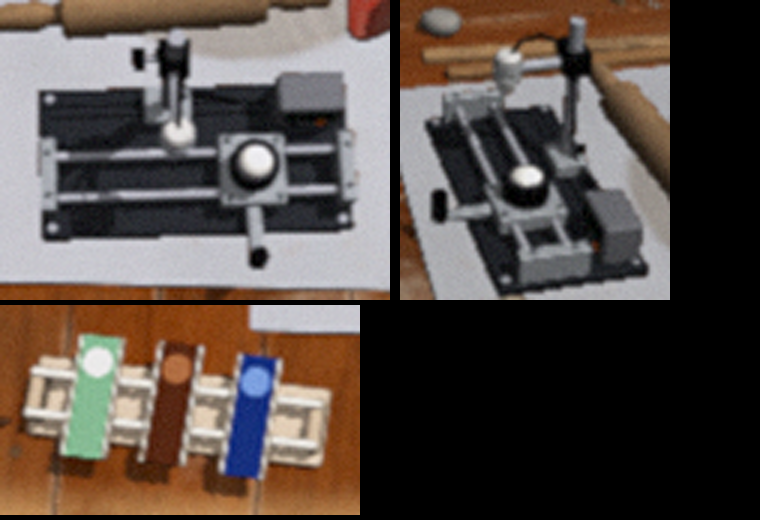

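Crops: the eye is at about (355.7,157.3) in the top view, the lamp body top (329,149), and the post top (355.7,190). The green bar's outline is clean enough for a mask.

```bash
python3 - <<'E'
from h import *
cs={n:imaging.get_calibration(n) for n in('top','side')};t=cs['top'];s=cs['side']
print('eye z',onz(t,(355.7,157.3),.074),tri(t,(355.7,157.3),s,(367,219)))
print('lamp z.154',onz(t,(329.3,149),.154),'tri',tri(t,(329.3,149),s,(361.5,178)), 'tip side',onz(s,(361,191),.114))
print('post',onz(t,(355.7,189),.062))
for k in((38,92),(40,240),(354,230)): print('base',onz(t,(270+k[0]/3-.3,105+k[1]/3-.3),.022))
# rods' ends
for k in((52,156),(340,148),(52,204),(340,186)): print('rod',onz(t,(270+k[0]/3-.3,105+k[1]/3-.3),.045))
im=cv2.imread('pics/top0.png');h=cv2.cvtColor(im,cv2.COLOR_BGR2HSV)
for nm,lo,hi in(('green',(45,40,60),(85,255,255)),('blue',(105,150,50),(130,255,255))):
    m=cv2.inRange(h,lo,hi);m[:, :170]=0;m[:,290:]=0;m[:190]=0;m[260:]=0
    m=cv2.morphologyEx(m,cv2.MORPH_CLOSE,np.ones((7,7)))
    cn=max(cv2.findContours(m,0,1)[0],key=cv2.contourArea);r=cv2.minAreaRect(cn)
    w=np.array([onz(t,p,.040) for p in cn[:,0,:].astype(float)])[:,:2].astype(np.float32)
    rw=cv2.minAreaRect(w*1000);print(nm,rw,cv2.boxPoints(rw).round(1).tolist())
E
```

```text
eye z [ 0.62397757 -0.19870253  0.074     ] (array([ 0.62590068, -0.19980275,  0.06490001]), np.float64(0.0016463113915623582))
lamp z.154 [ 0.61683369 -0.12911075  0.154     ] tri (array([ 0.62065591, -0.12953481,  0.14892186]), np.float64(0.004104547211638286)) tip side [ 0.62098815 -0.13790157  0.114     ]
post [ 0.54688229 -0.20065178  0.062     ]
base [ 0.69323029 -0.01239692  0.022     ]
base [ 0.56123092 -0.01932893  0.022     ]
base [ 0.57796763 -0.28883817  0.022     ]
rod [ 0.62880835 -0.0283011   0.045     ]
rod [ 0.64376001 -0.27249065  0.045     ]
rod [ 0.58723791 -0.02985773  0.045     ]
rod [ 0.61033622 -0.27222159  0.045     ]
green ((462.9486389160156, 177.37396240234375), (28.492372512817383, 99.51879119873047), 85.25875854492188) [[412.20001220703125, 167.3000030517578], [511.3999938964844, 159.10000610351562], [513.7000122070312, 187.5], [414.5, 195.6999969482422]]
blue ((449.99591064453125, 48.325218200683594), (24.438291549682617, 97.09992218017578), 84.07621002197266) [[400.3999938964844, 41.20000076293945], [497.0, 31.200000762939453], [499.5, 55.5], [403.0, 65.5]]
```

```bash
python3 -m creep '[[[60,0,0,2,0],[60,1,1,3,-3],[60,2,2.2,4,-6],[60,3,3.3,4.5,-9],[60,4,4.4,4.5,-13],[60,5,5.5,4.5,-13],[60,6,6.6,4.5,-13],[60,7,7.7,4.5,-13],[60,8,8.8,4.5,-13],[60,9,9.9,4.5,-13],[60,10,11,4.5,-13],[60,11,12,4.5,-13],[60,12,13,4.5,-13],[60,12.9,13.9,4.5,-13],[60,12.9,13.9,4.5,-13],[60,12.9,13.9,4.5,-13],[60,12.9,13.9,4.5,-13]]]'
python3 - <<'E'
from h import *
im,c=grab('wrist','w1.png');s=sensors.state();print(c,s['eef_pos'],s['tool_rot'],s['q'])
for p in ((150,200),(170,180),(165,45)): print('drawer',onz(imaging.get_calibration('top'),p,.2))
E
```

```text
time: 1.52
eef_pos: [0.4792, -0.1799, 0.3011]
tool_rot: [1.0, 0.031, -0.001, 0.0]
ft_force: [-0.7, 0.1, -0.0]
gripper_width: 0.643
{'intrinsics': array([[334.80819793,   0.        , 317.4037266 ],
       [  0.        , 334.80819793, 198.22712703],
       [  0.        ,   0.        ,   1.        ]]), 'origin': array([ 0.56092882, -0.17391272,  0.49699463]), 'orientation': array([-0.10309352,  0.09684934, -0.67787362,  0.72144251])} [ 0.47900947 -0.1802918   0.3013915 ] [ 9.99521912e-01  3.09151332e-02 -4.21350762e-04  1.54024095e-04] [-4.70310295e-01  7.74498136e-03  1.23275542e+00 -7.13798307e-04
  1.90168320e+00  1.03841421e+00]
drawer [0.48288417 0.23280438 0.2       ]
drawer [0.52526591 0.1969196  0.2       ]
drawer [0.82544183 0.2352497  0.2       ]
```

View pics/w1.png

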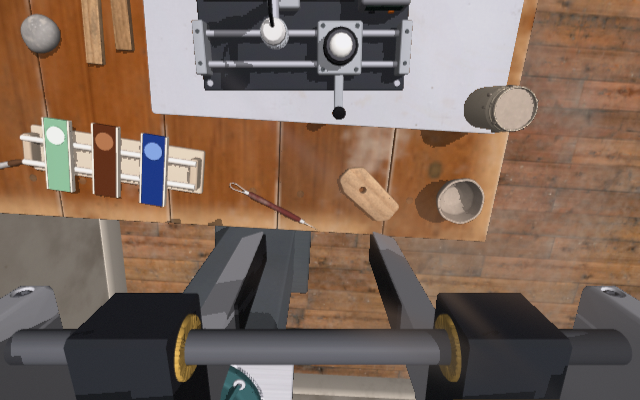

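The wrist view shows the eye at (341,43), the post top (338.5,112.5), the lamp body (274,35), and the green bar at (58,155) with its window at (56,135).

```bash
cat > bar.py <<'E'
from h import *
def bar(c,im,z=.040):
    h=cv2.cvtColor(im,cv2.COLOR_BGR2HSV); m=cv2.inRange(h,(45,35,60),(85,255,255))
    n,l,st,ct=cv2.connectedComponentsWithStats(cv2.morphologyEx(m,cv2.MORPH_CLOSE,np.ones((9,9))))
    i=1+np.argmax(st[1:,4]); cn=cv2.findContours((l==i).astype(np.uint8),0,1)[0][0]
    w=np.array([onz(c,p,z)[:2] for p in cn[:,0,:].astype(float)],np.float32)*1000
    return cv2.minAreaRect(w),cv2.boxPoints(cv2.minAreaRect(w)).round(1).tolist()
E
python3 - <<'E'
from bar import *
c=imaging.get_calibration('wrist');im=cv2.imread('pics/w1.png')
print(bar(c,im)); print('win',onz(c,(56,135),.040))
g=cv2.cvtColor(im,cv2.COLOR_BGR2GRAY)
def blob(m,x,y,r):
    k=np.zeros_like(m);k[max(0,y-r):y+r,x-r:x+r]=m[max(0,y-r):y+r,x-r:x+r]
    cn=max(cv2.findContours(k,0,1)[0],key=cv2.contourArea);return cv2.minEnclosingCircle(cn),cv2.boundingRect(cn)
w=cv2.inRange(g,190,255);d=cv2.inRange(g,0,60)
print('eye',blob(w,341,43,18));print('lamp',blob(w,274,33,18));print('post',blob(d,339,113,10))
for nm,p,z in(('eye',(341,43),.07),('lamp',(274,31),.154),('post',(338.5,112.5),.062),('bl',(196,89.5),.022),('br',(404,90),.022)):print(nm,onz(c,p,z))
E
```

```text
(((467.1532897949219, 177.81753540039062), (29.80523109436035, 100.09220886230469), 84.71261596679688), [[415.8999938964844, 167.60000610351562], [515.5999755859375, 158.39999389648438], [518.4000244140625, 188.0], [418.70001220703125, 197.3000030517578]])
win [0.49482798 0.1745365  0.04      ]
eye (((341.25, 43.5), 10.854247093200684), (331, 33, 21, 22))
lamp (((273.184814453125, 27.491403579711914), 12.622700691223145), (263, 15, 23, 26))
post (((338.4230651855469, 112.46154022216797), 6.445714950561523), (332, 107, 13, 12))
eye [ 0.62710619 -0.19812968  0.07      ]
lamp [ 0.62045193 -0.13029437  0.154     ]
post [ 0.54803692 -0.20191772  0.062     ]
bl [ 0.56515038 -0.00995649  0.022     ]
br [ 0.58167203 -0.29047801  0.022     ]
```

```bash
python3 - <<'E'
import cv2
im=cv2.imread('pics/w1.png');cv2.imwrite('pics/w1c.png',cv2.resize(im[0:130,185:425],None,fx=3.3,fy=3.3,interpolation=cv2.INTER_CUBIC))
E
```

```text
(no output)
```

View pics/w1c.png

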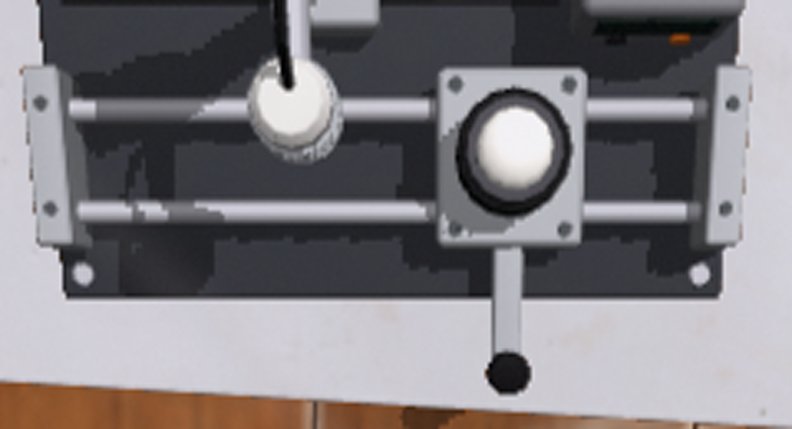

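```bash
python3 -m creep '[[[50,1.2,-0.4,-1,0],[50,2.2,-0.7,-2,0],[50,2.75,-0.88,-3,0],[50,2.75,-0.88,-4.2,0],[50,2.75,-0.88,-5.4,0],[50,2.75,-0.88,-6.6,0],[50,2.75,-0.88,-7.6,0],[50,2.75,-0.88,-8.6,0],[50,2.75,-0.88,-9.3,0],[50,2.75,-0.88,-9.75,0],[50,2.75,-0.88,-9.75,0],[50,2.75,-0.88,-9.75,0]]]'
python3 - <<'E'
from h import *
im,c=grab('wrist','w2.png')
w=cv2.inRange(cv2.cvtColor(im,6),190,255);print(c['origin'],c['orientation'])
E
```

```text
time: 2.57
eef_pos: [0.5479, -0.2025, 0.058]
tool_rot: [1.0, 0.031, -0.0, 0.0]
ft_force: [0.2, 0.8, 0.2]
gripper_width: 0.533
[ 0.62942826 -0.19671083  0.25399483] [-0.10261578  0.0965728  -0.67848801  0.72096998]
```

View pics/w2.png

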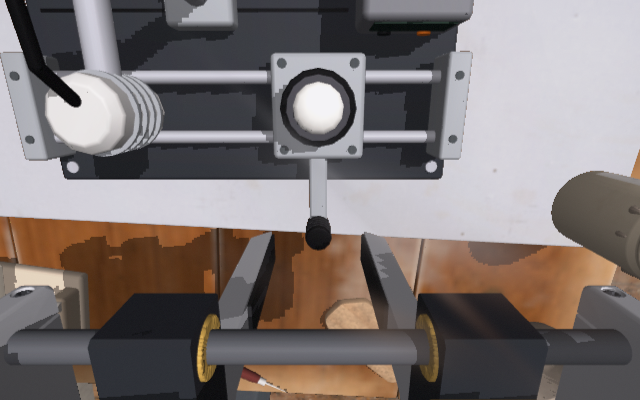

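The post sits between the jaws at (318,226), the eye dome is at (318,108), and the lamp top (85,112).

```bash
python3 - <<'E'
from h import *
c=imaging.get_calibration('wrist')
print(proj(c,(.548,-.2025,.062)))
for nm,p,z in(('eyecollar',(318,108),.066),('lamptop',(84,112),.154),('post',(318,225),.062),('bl',(62,179),.022),('br',(442,180),.022),('r1',(135,76),.045),('r2',(432,76),.045)):print(nm,onz(c,p,z))
E
python3 -m creep '[[[10,0,0,0,0],[10,0,0,0,0],[10,0,0,0,0],[10,0,0,0,0],[10,0,0,0,0],[10,0,0,0,0],[10,0,0,0,0],[10,0,0,0,0]]]' 25
```

```text
[318.42468624 238.93309146]
eyecollar [ 0.62666288 -0.19737386  0.066     ]
lamptop [ 0.62286318 -0.12864578  0.154     ]
post [ 0.55721174 -0.20166704  0.062     ]
bl [ 0.56597689 -0.01837805  0.022     ]
br [ 0.58172693 -0.28903491  0.022     ]
r1 [ 0.63793591 -0.08832602  0.045     ]
r2 [ 0.64867357 -0.26367605  0.045     ]
time: 3.28
eef_pos: [0.5484, -0.2015, 0.0578]
tool_rot: [1.0, 0.032, -0.0, 0.0]
ft_force: [-0.6, -0.5, 0.2]
gripper_width: 0.108
```

```bash
python3 - <<'E'
from h import *
im,c=grab('wrist','w3.png');s=sensors.state();print(s['gripper_width'],s['ft_force'])
cv2.imwrite('pics/w3c.png',cv2.resize(im[40:290,200:440],None,fx=2.3,fy=2.3,interpolation=cv2.INTER_CUBIC))
E
```

```text
0.1077189966628081 [ 0.40241425  0.62256347 -0.31829509]
```

View pics/w3c.png

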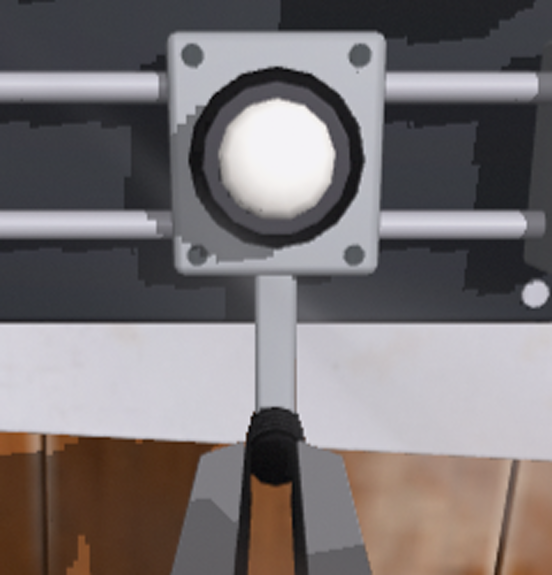

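```bash
python3 -m creep '[[[0,0,0,0,0],[0,0,0,0,0],[0,0,0,0,0],[0,0,0,0,0]]]' 25
```

```text
time: 3.67
eef_pos: [0.5484, -0.2016, 0.0578]
tool_rot: [1.0, 0.031, -0.0, 0.0]
ft_force: [-0.6, -0.4, -0.5]
gripper_width: 0.007
```

```bash
python3 - <<'E'
from h import *
im,c=grab('wrist','w4.png');p=np.array(sensors.state()['eef_pos']);print(p)
for dx in(-.008,0,.008): print(dx,[proj(c,p+[dx,0,dz]).round(1) for dz in(-.014,0,.03)], [proj(c,p+[dx,.025,dz]).round(1) for dz in(-.014,0,.03)])
a=cv2.resize(im[180:300,250:390],None,fx=4,fy=4,interpolation=cv2.INTER_CUBIC)
s,cs=grab('side','s4.png');print(proj(cs,p))
u,v=proj(cs,p).astype(int);b=cv2.resize(s[v-40:v+30,u-30:u+45],None,fx=3,fy=3,interpolation=cv2.INTER_CUBIC)
o=np.zeros((480,800,3),np.uint8);o[:,:560]=a;o[:b.shape[0],565:565+b.shape[1]]=b;cv2.imwrite('pics/c4.png',o)
E
```

```text
[ 0.5484069  -0.20158948  0.05783142]
-0.008 [array([317.9, 238.9]), array([318. , 247.6]), array([318. , 270.5])] [array([281. , 236.8]), array([278.7, 245.4]), array([272.6, 268. ])]
0 [array([318.7, 227.9]), array([318.8, 236. ]), array([319. , 257.3])] [array([281.4, 225.7]), array([279.1, 233.7]), array([273. , 254.7])]
0.008 [array([319.4, 216.6]), array([319.6, 224.1]), array([319.9, 243.8])] [array([281.8, 214.4]), array([279.5, 221.7]), array([273.4, 241.1])]
[338.42737871 224.17124922]
```

View pics/c4.png

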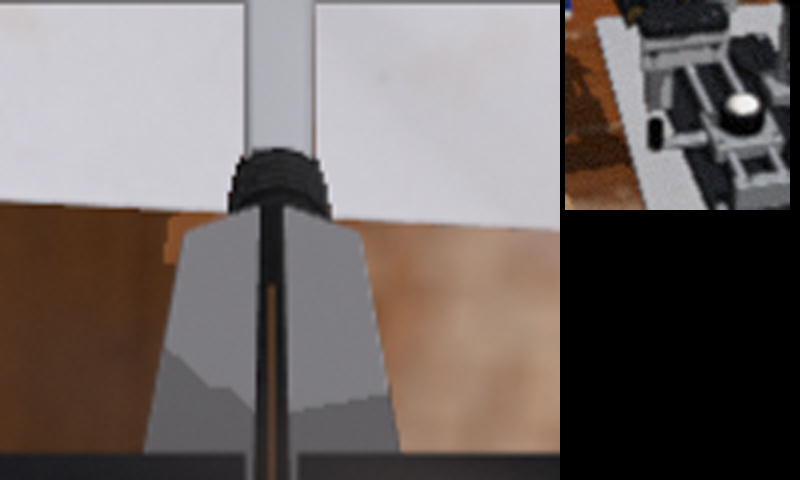

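The jaws shut fully on air. The wrist and side views both put the fingertips above the post, at z of about 0.08 instead of the 0.044 implied by the tool frame. Lowering 25 mm clears everything under either assumption, so I'll open, go down and close again.

```bash
python3 -m creep '[[[50,0,0,0,0],[50,0,0,0,0],[50,0,0,0,0],[50,0,0,0,0],[50,0,0,0,0],[50,0,0,0,0],[50,0,0,-0.4,0],[50,0,0,-0.8,0],[50,0,0,-1,0],[50,0,0,-1,0],[10,0,0,-1,0],[10,0,0,-1,0],[10,0,0,-1,0],[10,0,0,-1,0],[10,0,0,-1,0],[10,0,0,-1,0],[10,0,0,-1,0],[10,0,0,-1,0]]]' 25
python3 - <<'E'
from h import *
im,c=grab('wrist','w5.png');p=np.array(sensors.state()['eef_pos']);print(p,c['origin'])
a=cv2.resize(im[180:300,250:390],None,fx=4,fy=4,interpolation=cv2.INTER_CUBIC)
s,cs=grab('side','s5.png')
b=cv2.resize(s[170:260,310:385],None,fx=3,fy=3,interpolation=cv2.INTER_CUBIC)
o=np.zeros((480,800,3),np.uint8);o[:,:560]=a;o[:b.shape[0],565:565+b.shape[1]]=b;cv2.imwrite('pics/c5.png',o)
E
```

```text
time: 5.27
eef_pos: [0.5487, -0.2021, 0.0333]
tool_rot: [1.0, 0.031, 0.0, 0.001]
ft_force: [0.2, -1.7, 0.5]
gripper_width: 0.16
[ 0.54872857 -0.20212004  0.03330255] [ 0.62999269 -0.19600993  0.22932341]
```

View pics/c5.png

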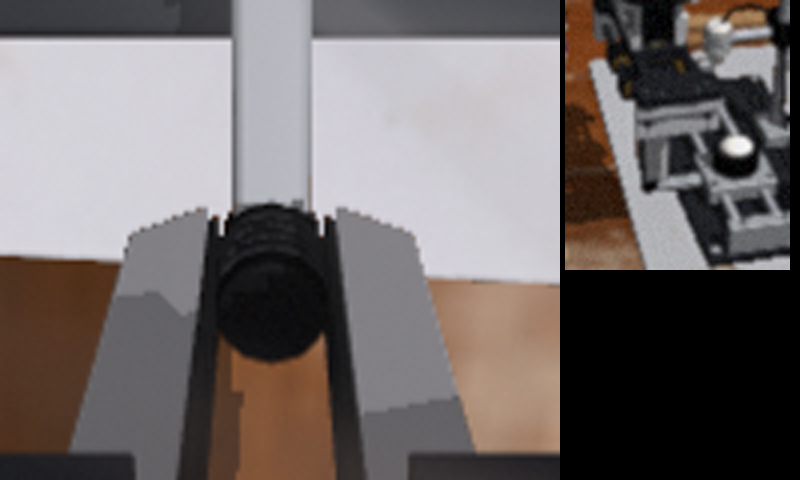

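The post is gripped at 15 mm opening. Next I'll slide the carriage about 68 mm along the stand's +y, which is yawed about 3.5°.

```bash
python3 -m creep '[[[8,-0.02,0.3,-1e-9,0],[8,-0.045,0.75,0,0],[8,-0.07,1.2,0,0],[8,-0.1,1.65,0,0],[8,-0.13,2.1,0,0],[8,-0.15,2.5,0,0],[8,-0.166,2.71,0,0],[8,-0.166,2.71,0,0],[8,-0.166,2.71,0,0],[8,-0.166,2.71,0,0]]]' 30
python3 - <<'E'
from h import *
im,c=grab('wrist','w6.png');p=np.array(sensors.state()['eef_pos']);print(p,c['origin'])
s,cs=grab('side','s6.png');t,ct=grab('top','t6.png')
a=cv2.resize(im[0:260,220:420],None,fx=2.2,fy=2.2,interpolation=cv2.INTER_CUBIC)
b=cv2.resize(s[165:255,320:400],None,fx=4,fy=4,interpolation=cv2.INTER_CUBIC)
o=np.zeros((580,800,3),np.uint8);o[:a.shape[0],:440]=a;o[:360,450:770]=b;cv2.imwrite('pics/c6.png',o)
E
```

```text
time: 6.2
eef_pos: [0.5443, -0.1316, 0.0332]
tool_rot: [0.999, 0.032, -0.0, -0.002]
ft_force: [-1.9, 2.7, 5.1]
gripper_width: 0.156
[ 0.54424369 -0.13170551  0.03321119] [ 0.62572846 -0.12638272  0.22918619]
```

View pics/c6.png

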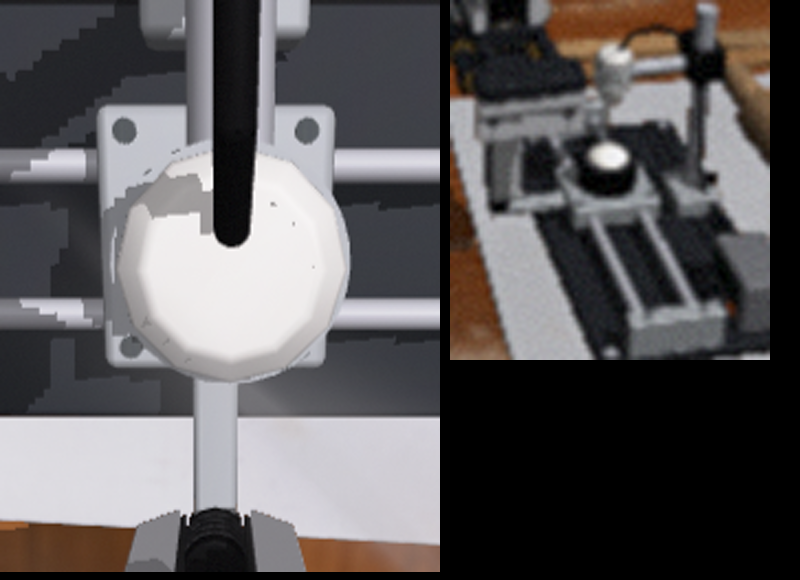

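```bash
python3 - <<'E'
from h import *
c=imaging.get_calibration('wrist');im=cv2.imread('pics/w6.png')
a=np.radians(3.45);ex=np.array([np.cos(a),np.sin(a),0]);ey=np.array([-np.sin(a),np.cos(a),0])
f=lambda uv,z:(lambda p:(p.round(4),'sx',round(p@ex,4),'sy',round(p@ey,4)))(onz(c,uv,z))
k=lambda u,v:(220+u/2.2-.3,v/2.2-.3)
for nm,p,z in(('screwL',k(124,131),.050),('screwR',k(307,130),.050),('plateL',k(98,200),.05),('plateR',k(335,200),.05),('armtop',k(215.5,470),.040),('armtop2',k(215.5,400),.040),('lamptop disc',k(233,262),.154),('lampL',k(120,250),.15),('lampR',k(350,250),.15),('post',k(217,550),.062)):print(nm,f(p,z))
t=imaging.get_calibration('top');s=imaging.get_calibration('side')
g=cv2.cvtColor(cv2.imread('pics/s6.png'),6);print('side eye blob')
m=cv2.inRange(g,180,255);k2=np.zeros_like(m);k2[198:209,353:366]=m[198:209,353:366];M=cv2.moments(k2,True);e=(M['m10']/M['m00'],M['m01']/M['m00']);print(e)
g2=lambda uv,z:(lambda p:(p.round(4),'sx',round(p@ex,4),'sy',round(p@ey,4)))(onz(s,uv,z))
print('eye',g2(e,.070));print('tip',g2((320+606/4,165+130/4),.114)); print('lamp body top',g2((320+614/4-112.5,165+48/4),.154))
cv2.imwrite('pics/c7.png',cv2.resize(cv2.imread('pics/s6.png')[168:216,340:380],None,fx=12,fy=12,interpolation=cv2.INTER_CUBIC))
E
```

```text
screwL (array([ 0.6444, -0.1042,  0.05  ]), 'sx', np.float64(0.6369), 'sy', np.float64(-0.1428))
screwR (array([ 0.6471, -0.1454,  0.05  ]), 'sx', np.float64(0.6372), 'sy', np.float64(-0.1841))
plateL (array([ 0.6291, -0.0986,  0.05  ]), 'sx', np.float64(0.622), 'sy', np.float64(-0.1362))
plateR (array([ 0.6325, -0.1534,  0.05  ]), 'sx', np.float64(0.6222), 'sy', np.float64(-0.1912))
armtop (array([ 0.5616, -0.1301,  0.04  ]), 'sx', np.float64(0.5527), 'sy', np.float64(-0.1636))
armtop2 (array([ 0.581 , -0.1289,  0.04  ]), 'sx', np.float64(0.5722), 'sy', np.float64(-0.1636))
lamptop disc (array([ 0.6221, -0.1284,  0.154 ]), 'sx', np.float64(0.6133), 'sy', np.float64(-0.1656))
lampL (array([ 0.6224, -0.1166,  0.15  ]), 'sx', np.float64(0.6143), 'sy', np.float64(-0.1539))
lampR (array([ 0.6239, -0.1406,  0.15  ]), 'sx', np.float64(0.6143), 'sy', np.float64(-0.1779))
post (array([ 0.5482, -0.1314,  0.062 ]), 'sx', np.float64(0.5393), 'sy', np.float64(-0.1641))
side eye blob
(359.4594594594595, 203.56756756756758)
eye (array([ 0.6199, -0.1327,  0.07  ]), 'sx', np.float64(0.6108), 'sy', np.float64(-0.1697))
tip (array([ 0.8974, -0.2148,  0.114 ]), 'sx', np.float64(0.8829), 'sy', np.float64(-0.2685))
lamp body top (array([ 0.6206, -0.1317,  0.154 ]), 'sx', np.float64(0.6115), 'sy', np.float64(-0.1688))
```

View pics/c7.png

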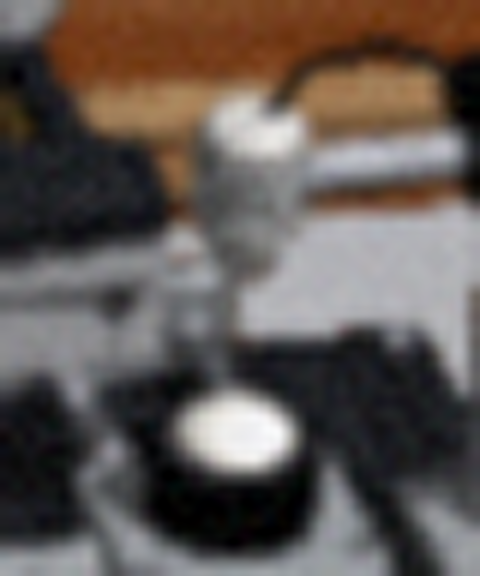

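The carriage overshot. Wrist rays put it at stand-y of about -0.1637, against -0.1657 for the lamp. I'll back up about 2 mm and re-measure numerically.

```bash
cat > sy.py <<'E'
from h import *
a=np.radians(3.45);ex=np.array([np.cos(a),np.sin(a),0]);ey=np.array([-np.sin(a),np.cos(a),0])
def meas(im,c):
    g=cv2.GaussianBlur(cv2.cvtColor(im,6),(3,3),0).astype(float); h=cv2.cvtColor(im,cv2.COLOR_BGR2HSV)
    P=[]
    for r in range(205,225):   # arm centre: bright run around col 318 framed by its darker rims
        d=np.abs(np.gradient(g[r])); L=295+np.argmax(d[295:317]);Rr=320+np.argmax(d[320:342]); P.append(onz(c,((L+Rr)/2,r),.040)@ey)
    Q=[]
    for r in range(49,56):     # plate edges above the lamp
        d=np.gradient(g[r]); L=250+np.argmax(d[250:285]);Rr=355+np.argmin(d[355:390]); Q.append([onz(c,(L,r),.05)@ey,onz(c,(Rr,r),.05)@ey])
    Q=np.median(Q,0); return np.median(P),Q,Q.mean()
E
python3 -c "
from sy import *
z=np.load('pics/w6.png.npz');print(meas(cv2.imread('pics/w6.png'),dict(intrinsics=z['K'],origin=z['o'],orientation=z['q'])))"
python3 -m creep '[[[8,0.002,-0.04,0,0],[8,0.005,-0.08,0,0],[8,0.005,-0.08,0,0],[8,0.005,-0.08,0,0],[8,0.005,-0.08,0,0]]]' 30
python3 -c "
from sy import *
im,c=grab('wrist','w7.png');print(c['origin'],c['origin']@ey,meas(im,c))"
```

```text
(np.float64(-0.1632941001101349), array([-0.13662216, -0.18952433]), np.float64(-0.16307324226760128))
time: 6.77
eef_pos: [0.5444, -0.1341, 0.0332]
tool_rot: [1.0, 0.031, -0.0, -0.002]
ft_force: [-1.7, 2.1, 4.7]
gripper_width: 0.156
[ 0.6258818  -0.12889628  0.22918778] -0.1663266659711581 (np.float64(-0.16581424917910836), array([-0.13920095, -0.19210343]), np.float64(-0.16565219116489283))
```

The carriage is now at -0.1657, which agrees with the lamp. I'll release, lift, and move over the rest with the jaws turned to the bar's yaw of about -5.2°, then take a near look that includes the drawer.

```bash
python3 -m creep '[[[40,0,0,0,0],[40,0,0,0,0],[40,0,0,0,0],[40,0,0,0,0],[40,0,0,0,0],[40,0,0,0.8,0],[48,0,0,2.2,0],[48,0,0,3.7,0],[48,0,0,5.2,0],[48,-0.3,0,6.7,0],[48,-1,0.5,7.8,-2],[48,-1.6,1.6,8.5,-4]]]'
python3 -m creep '[[[48,-0.7,1.2,0.2,-2],[48,-1.3,2.4,0.2,-4.7],[48,-1.9,3.6,0.2,-4.7],[48,-2.5,4.8,0.2,-4.7],[48,-3.1,6,0.2,-4.7],[48,-3.6,7.2,0.2,-4.7],[48,-4.2,8.5,0.2,-4.7],[48,-4.2,9.8,0.2,-4.7],[48,-4.2,9.8,0.2,-4.7],[48,-4.2,9.8,0.2,-4.7],[48,-4.2,9.8,0.2,-4.7]]]'
python3 - <<'E'
from bar import *
im,c=grab('wrist','w8.png');s=sensors.state();print(s['eef_pos'],s['tool_rot'],s['q'],c['origin'])
print(bar(c,im))
t,ct=grab('top','t8.png')
for z in(.147,.2):print([onz(ct,p,z).round(3) for p in((153,208),(172,45),(172,150))])
# carriage still there? side-view eye blob
sd,cs=grab('side','s8.png');m=cv2.inRange(cv2.cvtColor(sd,6),180,255);k=np.zeros_like(m);k[198:209,350:366]=m[198:209,350:366];M=cv2.moments(k,True);print('eye',M['m10']/M['m00'],M['m01']/M['m00'],onz(cs,(M['m10']/M['m00'],M['m01']/M['m00']),.07))
o=np.zeros((520,800,3),np.uint8);o[:320,:512]=cv2.resize(im,(512,320),interpolation=cv2.INTER_AREA)
o[:400,515:795]=cv2.resize(t[140:260,100:184],None,fx=3.333,fy=3.333)[:400,:280]
cv2.imwrite('pics/c8.png',o)
E
```

```text
time: 7.82
eef_pos: [0.505, -0.0979, 0.249]
tool_rot: [1.0, -0.006, 0.002, 0.001]
ft_force: [-0.1, 0.4, 0.5]
gripper_width: 0.51
time: 8.73
eef_pos: [0.3994, 0.1487, 0.2501]
tool_rot: [0.999, -0.044, -0.0, 0.0]
ft_force: [-0.1, -0.8, 0.1]
gripper_width: 0.513
[0.39956506 0.14830642 0.25017163] [ 9.98986283e-01 -4.50136897e-02 -1.75102357e-04  3.77708041e-04] [ 2.22765986e-01 -1.94139859e-01  1.51894538e+00 -6.55647643e-04
  1.81732470e+00  1.88346030e+00] [0.4807582  0.14247595 0.44607806]
(((466.25213623046875, 178.2323455810547), (29.867027282714844, 98.55104064941406), 84.98240661621094), [[415.8999938964844, 167.6999969482422], [514.0, 159.0], [516.5999755859375, 188.8000030517578], [418.5, 197.39999389648438]])
[array([0.474, 0.248, 0.147]), array([0.86 , 0.243, 0.147]), array([0.605, 0.22 , 0.147])]
[array([0.467, 0.225, 0.2  ]), array([0.826, 0.22 , 0.2  ]), array([0.589, 0.199, 0.2  ])]
eye 359.875 204.0 [ 0.62054689 -0.13496839  0.07      ]
```

View pics/c8.png

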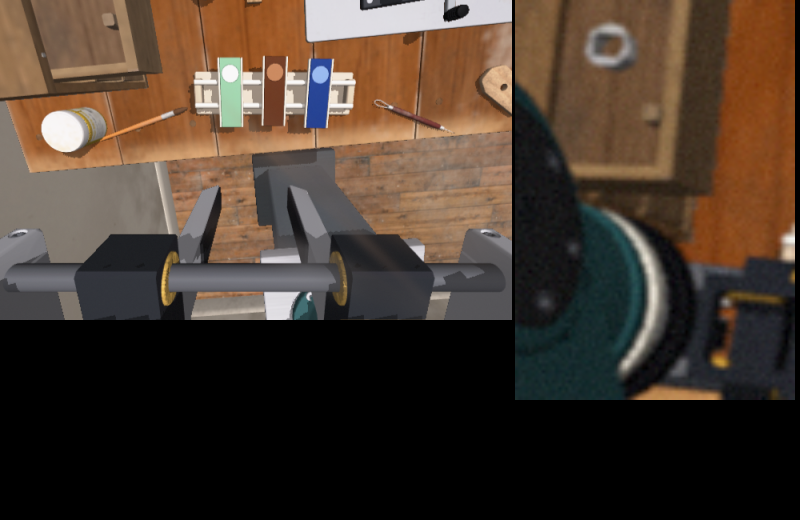

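The near view agrees with the earlier fix: green bar centre (0.466,0.178), yaw -5°. The drawer corner sits behind and left of the gripper's path with about 3 cm clear. I'll descend with a check just above the bar.

```bash
python3 -m creep '[[[52,0.6,0.66,-1,0],[52,1.19,1.32,-2,0],[52,1.19,1.32,-3.5,0],[52,1.19,1.32,-5,0],[52,1.19,1.32,-6.3,0],[52,1.19,1.32,-7.4,0],[52,1.19,1.32,-8,0],[52,1.19,1.32,-8.3,0],[52,1.19,1.32,-8.3,0],[52,1.19,1.32,-8.3,0]]]'
cat > chk.py <<'E'
from bar import *
import sys
im,c=grab('wrist',sys.argv[1]);s=sensors.state();p=np.array(s['eef_pos']);q=R.from_quat(s['tool_rot']).as_matrix();print(p,'jaw yaw',np.degrees(np.arctan2(q[1,0],q[0,0])),s['ft_force'],s['gripper_width'])
z=float(sys.argv[2]);r,b=bar(c,im,z);print(r,b)
b=np.array(b);ctr=np.array(r[0]);i=np.argsort(b[:,0]);ax=(b[i[2:]].mean(0)-b[i[:2]].mean(0));L=np.linalg.norm(ax);ax/=L
d=p[:2]*1000-ctr;print('len',L,'yaw',np.degrees(np.arctan2(ax[1],ax[0])),'tcp along',d@ax,'across',d@[-ax[1],ax[0]],'tcp from window end',(p[:2]*1000-b[i[2:]].mean(0))@ax)
# finger inner edges (dark finger vs scene): rows just above the tips
print([proj(c,p+np.array([.008,y,z])).round(0) for y in(.026,-.026) for z in(.0,.014,.03)])
E
python3 chk.py w9.png .040
```

```text
time: 9.72
eef_pos: [0.4299, 0.1817, 0.0435]
tool_rot: [0.999, -0.045, 0.0, -0.0]
ft_force: [0.2, 0.1, 0.9]
gripper_width: 0.554
[0.43051586 0.18198977 0.04435232] jaw yaw -5.155918515352454 [-0.06021328  0.44327225  0.40039922] 0.5517228970326911
((466.3506774902344, 178.27764892578125), (29.83599090576172, 98.7731704711914), 84.9998550415039) [[415.8999938964844, 167.6999969482422], [514.2000122070312, 159.10000610351562], [516.7999877929688, 188.8000030517578], [418.5, 197.39999389648438]]
len 98.67548045236454 yaw -4.999916099227751 tcp along -36.021990882324886 across 0.5748403544612365 tcp from window end -85.36146439849766
[array([275., 227.]), array([273., 236.]), array([269., 247.]), array([359., 220.]), array([362., 228.]), array([366., 239.])]
```

```bash
python3 - <<'E'
from h import *
im=cv2.imread('pics/w9.png');h=cv2.cvtColor(im,cv2.COLOR_BGR2HSV).astype(int)
m=((h[...,1]<60)&(h[...,2]<190)).astype(int)
for r in range(214,262,3): print(r,''.join('.#'[v] for v in m[r,225:420:2]))
E
```

```text
214 ...................................#.......................#..######################..............
217 .................................#.#.......................#.......................#..............
220 .................................#.#.......................#.......................#..............
223 .................................#.........................#.......................#..............
226 .................................#.........................#.......................#..............
229 ...........................................................#......................##..............
232 .....................##....................................##..........##.........##.#............
235 ................########..................................###........#########....##..............
238 ............############...................................##........############.##..............
241 ...........#############..............................#.#####........##############...............
244 ...........#############............................#.##..###........##############...............
247 ..........##############.........................#...#..#.###........###############..............
250 .........###############........................##..##....###........###############..............
253 ........################.............................................################.............
256 .......#################.............................................#################............
259 .......#################.............................................##################...........
```

```bash
python3 -m creep '[[[52,0,-0.02,-0.5,0],[52,0,-0.02,-1,0],[52,0,-0.02,-1.3,0],[52,0,-0.02,-1.42,0],[52,0,-0.02,-1.42,0],[52,0,-0.02,-1.42,0]]]'
python3 chk.py w10.png .040
```

```text
time: 10.27
eef_pos: [0.4298, 0.1819, 0.0082]
tool_rot: [0.999, -0.044, 0.001, -0.0]
ft_force: [-0.3, 0.9, -0.0]
gripper_width: 0.55
[0.42995349 0.1819029  0.00835473] jaw yaw -5.094450738541886 [ 0.59132031 -1.4340634   0.28595445] 0.5524301798861324
((466.4768981933594, 178.30245971679688), (29.8864803314209, 98.39744567871094), 84.99292755126953) [[416.20001220703125, 167.6999969482422], [514.2000122070312, 159.10000610351562], [516.7999877929688, 188.89999389648438], [418.79998779296875, 197.5]]
len 98.3766231060758 yaw -5.0151486053835255 tcp along -36.69833016726519 across 0.3938163042946153 tcp from window end -85.9098701774366
[array([276., 227.]), array([273., 236.]), array([269., 247.]), array([359., 220.]), array([362., 228.]), array([366., 239.])]
```

No contact, and the bar is undisturbed. Closing on it.

```bash
python3 -m creep '[[[25,0,0,0,0],[25,0,0,0,0],[25,0,0,0,0],[25,0,0,0,0],[25,0,0,0,0],[25,0,0,0,0],[25,0,0,0,0]]]' 25
python3 chk.py w11.png .040
```

```text
time: 10.9
eef_pos: [0.4295, 0.1818, 0.0078]
tool_rot: [0.999, -0.044, 0.0, -0.0]
ft_force: [-0.9, 0.0, 2.0]
gripper_width: 0.377
[0.42947447 0.18176826 0.0077295 ] jaw yaw -5.097622989358375 [0.70512361 0.6081878  3.30364143] 0.3764962394418773
((466.692626953125, 178.77017211914062), (29.970518112182617, 99.15201568603516), 84.15435791015625) [[415.79998779296875, 168.89999389648438], [514.5, 158.8000030517578], [517.5, 188.60000610351562], [418.8999938964844, 198.6999969482422]]
len 99.16569024314354 yaw -5.845691523070475 tcp along -37.329968902856855 across -0.8081572227690307 tcp from window end -86.89732870436822
[array([276., 227.]), array([273., 236.]), array([270., 248.]), array([359., 220.]), array([362., 229.]), array([366., 240.])]
```

```bash
python3 -m creep '[[[25,0,0,0.2,0],[25,0,0,0.5,0],[25,0,0,1,0],[25,0,0,1.5,0],[25,0,0,2,0],[25,0,0,2.4,0],[25,0,0,2.4,0],[25,0,0,2.4,0]]]' 30
python3 chk.py w12.png .100; python3 - <<'E'
from h import *
def mk(f):
    h=cv2.cvtColor(cv2.imread('pics/'+f),cv2.COLOR_BGR2HSV);m=cv2.morphologyEx(cv2.inRange(h,(45,35,60),(85,255,255)),cv2.MORPH_CLOSE,np.ones((9,9)))
    return cv2.minAreaRect(max(cv2.findContours(m,0,1)[0],key=cv2.contourArea))
print(mk('w11.png'),mk('w12.png'))
E
```

```text
time: 11.62
eef_pos: [0.4296, 0.1818, 0.068]
tool_rot: [0.999, -0.044, 0.001, -0.0]
ft_force: [0.0, 0.2, -0.8]
gripper_width: 0.377
[0.42892605 0.18159449 0.06713916] jaw yaw -5.095706619474565 [-0.58325641 -0.09584818 -0.4625207 ] 0.377234266007482
((466.57269287109375, 178.7983856201172), (29.887996673583984, 99.56682586669922), 84.07904815673828) [[415.5, 169.10000610351562], [514.5, 158.8000030517578], [517.5999755859375, 188.5], [418.6000061035156, 198.8000030517578]]
len 99.53435106347064 yaw -5.9397089562525895 tcp along -37.73387369487996 across -1.1146507027120485 tcp from window end -87.47830625793533
[array([277., 228.]), array([274., 236.]), array([270., 248.]), array([360., 221.]), array([362., 229.]), array([366., 240.])]
((319.5, 184.0), (190.0, 63.0), 90.0) ((320.0, 184.5), (191.0, 62.0), 90.0)
```

The bar is held rigidly: it has the same place in the wrist frame before and after lifting. Next, carry it to a point about 75 mm in front of the gap, turned to the stand's yaw.

```bash
python3 -m creep '[[[25,0,-0.3,0,0],[25,0,-0.8,0,0],[25,0.1,-1.5,0,2],[25,0.3,-2.4,0,4],[25,0.5,-3.4,0,6],[25,0.7,-4.4,0,8],[25,0.9,-5.4,0,9],[25,1.1,-6.4,0,9],[25,1.3,-7.4,0,9],[25,1.5,-8.4,0,9],[25,1.7,-9.4,0,9],[25,1.9,-10.4,0,9],[25,2,-11.3,0,9],[25,2.1,-12.1,0,9],[25,2.13,-12.6,0,9],[25,2.13,-12.77,0,9],[25,2.13,-12.77,0,9],[25,2.13,-12.77,0,9]]]' 30
python3 chk.py w13.png .100; python3 - <<'E'
from h import *
z=np.load('pics/w13.png.npz');c=dict(intrinsics=z['K'],origin=z['o'],orientation=z['q']);im=cv2.imread('pics/w13.png')
h=cv2.cvtColor(im,cv2.COLOR_BGR2HSV)
w=cv2.inRange(h,(0,0,175),(179,60,255));g=cv2.morphologyEx(cv2.inRange(h,(45,35,60),(85,255,255)),cv2.MORPH_CLOSE,np.ones((9,9)))
print('green bbox',cv2.boundingRect(g))
for k in cv2.findContours(w,0,1)[0]:
    a=cv2.contourArea(k)
    if a>150: (x,y),r=cv2.minEnclosingCircle(k);print('white',round(x,1),round(y,1),round(r,1),a,onz(c,(x,y),.099).round(4),onz(c,(x,y),.154).round(4))
E
```

```text
time: 13.17
eef_pos: [0.4819, -0.1369, 0.0669]
tool_rot: [0.999, 0.034, -0.0, -0.001]
ft_force: [0.1, -0.2, -1.0]
gripper_width: 0.381
[ 0.4820511  -0.13664074  0.06707785] jaw yaw 3.9479401574566864 [0.05326104 1.28816629 0.1549786 ] 0.37641437034151354
((519.736083984375, -134.052001953125), (98.98963928222656, 29.840415954589844), 3.182485342025757) [[469.5, -121.9000015258789], [471.1000061035156, -151.6999969482422], [570.0, -146.1999969482422], [568.2999877929688, -116.4000015258789]]
len 99.0028822307842 yaw 3.1846457251190747 tcp along -37.770604337223276 across -0.4911935900616576 tcp from window end -87.2610883206177
[array([277., 221.]), array([275., 230.]), array([271., 241.]), array([361., 227.]), array([364., 235.]), array([368., 247.])]
green bbox (288, 88, 64, 192)
white 126.5 212.0 40.1 2571.0 [ 0.5018 -0.036   0.099 ] [ 0.5226 -0.0679  0.154 ]
white 33.6 228.1 57.1 1987.5 [0.4896 0.0133 0.099 ] [ 0.5144 -0.0351  0.154 ]
white 318.0 166.3 80.4 7080.5 [ 0.5324 -0.133   0.099 ] [ 0.5428 -0.1323  0.154 ]
white 320.5 72.0 16.3 388.5 [ 0.5762 -0.1312  0.099 ] [ 0.572 -0.131  0.154]
white 457.5 31.5 89.5 1060.0 [ 0.5972 -0.1908  0.099 ] [ 0.5859 -0.1706  0.154 ]
white 176.5 29.5 16.7 169.5 [ 0.5896 -0.0661  0.099 ] [ 0.5808 -0.0878  0.154 ]
white 493.0 123.0 190.9 24834.0 [ 0.559 -0.215  0.099] [ 0.5605 -0.1868  0.154 ]
white 581.5 25.5 28.9 855.5 [ 0.6033 -0.2451  0.099 ] [ 0.5899 -0.2067  0.154 ]
white 326.5 24.0 45.4 1137.5 [ 0.5963 -0.1324  0.099 ] [ 0.5853 -0.1319  0.154 ]
white 142.0 24.0 25.3 516.5 [ 0.5908 -0.0509  0.099 ] [ 0.5816 -0.0777  0.154 ]
white 165.5 125.5 176.1 19055.0 [ 0.5472 -0.0587  0.099 ] [ 0.5527 -0.0829  0.154 ]
```

```bash
python3 -m creep '[[[25,0.15,0.01,-0.03,0],[25,0.45,0.025,-0.07,0],[25,0.8,0.045,-0.07,0],[25,1.15,0.06,-0.07,0],[25,1.5,0.08,-0.07,0],[25,1.85,0.1,-0.07,0],[25,2.2,0.12,-0.07,0],[25,2.5,0.14,-0.07,0],[25,2.75,0.15,-0.07,0],[25,2.9,0.16,-0.07,0],[25,3,0.165,-0.07,0],[25,3,0.165,-0.07,0],[25,3,0.165,-0.07,0]]]' 30
python3 - <<'E'
from bar import *
im,c=grab('wrist','w14.png');s=sensors.state();p=np.array(s['eef_pos']);print(p,s['ft_force'],s['gripper_width'])
h=cv2.cvtColor(im,cv2.COLOR_BGR2HSV);m=cv2.inRange(h,(45,35,60),(85,255,255))
cn=max(cv2.findContours(m,0,1)[0],key=cv2.contourArea);print('green bbox',cv2.boundingRect(cn),proj(c,(.6227,-.1284,.154)))
# bar mid-lines: y from side edges, x from near end
e=[]
for r in range(190,215):
    x=np.where(m[r,280:360])[0]+280
    if len(x)>20:e.append((onz(c,(x.min(),r),.0975)+onz(c,(x.max(),r),.0975))/2)
e=np.array(e);print('bar axis pts',e[0],e[-1]);y0,hh=cv2.boundingRect(cn)[1::2];print('near end',onz(c,(320,y0+hh-1),.0975))
# lamp body outline
g=cv2.GaussianBlur(cv2.cvtColor(im,6),(3,3),0).astype(float)
for r in range(100,190,10): print(r,''.join('%4d'%v for v in g[r,256:384:4]))
sd,cs=grab('side','s14.png');hs=cv2.cvtColor(sd,cv2.COLOR_BGR2HSV);ms=cv2.inRange(hs,(45,40,60),(85,255,255));ms[:160]=0;ms[230:]=0;ms[:,:325]=0;ms[:,400:]=0
print(cv2.boundingRect(ms));print([ (n,proj(cs,q).round(1)) for n,q in(('tip',(.6227,-.1284,.114)),('eye',(.6227,-.1284,.074)),('win',(.6227,-.1284,.098)))])
for r in range(180,206,2): print(r,''.join('%4d'%v for v in cv2.cvtColor(sd,6)[r,340:376:2]), ''.join('.G'[int(v>0)] for v in ms[r,335:380]))
E
```

```text
time: 14.3
eef_pos: [0.5572, -0.1335, 0.0655]
tool_rot: [0.999, 0.034, -0.0, 0.0]
ft_force: [0.1, -0.0, -0.1]
gripper_width: 0.381
[ 0.55711588 -0.13351751  0.06557664] [-0.09085198  0.04977442 -0.70305468] 0.3764282683333586
green bbox (289, 174, 60, 106) [317.97054656 152.91346731]
bar axis pts [ 0.59552428 -0.13060608  0.0975    ] [ 0.58270431 -0.13122454  0.0975    ]
near end [ 0.54522229 -0.13487432  0.0975    ]
100  203 205 207 204 136 171 196 234 160 196 196 196 101 150  14  20  20 175 180 189 197 197 198 197 159 243 187 208 214 214 215 215
110   47  48  49  46  47 163 195 230 158 195 196 195 106 150  15  20  20 183 179 193 197 197 197 197 178 237 183  35  35  35  35  34
120   65  60  50  54  56 113 121 226 170 195 182 192 188 172  19  23  24 165 189 195 196 200 197 195 183 224 179  64  64  64  64  64
130   41  42  44  47  53 113 122 210 124 131 153 159 157 235  24  24  25 234 240 240 239 216 194 194 204 223 168  63  63  63  63  63
140   43  44  46  46  49 110 124 138 191 167 168 173 193 156  41  36  36 239 240 240 244 240 237 213 210 197 156  63  63  63  63  63
150   93  93  
[... 1531 characters left out ...]
130 174 225 224 164 144 148 156 159 155 ...............GGGGGG........GGG.............
196   77  83 140 145 147 148 149 145 177 230 229 226 200 149 114  27  93  76 G........GGGGGGGGGGGGG........GGGGG..........
198   81  80 133 148 141 149 145 153 144 166 186 193 184 157 189 104  18  23 G........GGGGGGGGGGGGGGG......G.G............
200   81  89 167 185 161 168 181 196 182 161 161 166 154 141 128  69  16  30 G...........G................................
202   80  91 172 162 145 130 141 101 114 119 130 106  43  33  33  27  29  27 .............................................
204   82 117  71  53  77  24   7  34 109 163 175 184 103  23  26  33  15  26 .............................................
```

The last checks agree. The window is at (0.6226,-0.129), the lamp at (0.6227,-0.1287), and the carriage plate is centred on the lamp column. There is no contact force. I'll do a quick check that the other items are untouched, then hand in.

```bash
python3 - <<'E'
from h import *
t,_=grab('top','t14.png');a=cv2.imread('pics/top0.png');d=cv2.absdiff(cv2.GaussianBlur(t,(5,5),0),cv2.GaussianBlur(a,(5,5),0)).max(2)
for n,(x0,x1,y0,y1) in dict(brown=(216,238,198,250),blue=(242,266,202,252),loop=(292,342,232,264),rib=(356,398,222,258),bowl=(414,444,222,252),stone=(190,212,150,172)).items(): r=d[y0:y1,x0:x1];print(n,r.mean().round(1),(r>40).mean().round(3))
s=sensors.state();print(s['time'],s['eef_pos'],s['ft_force'],s['gripper_width'],np.abs(s['qd']).max())
print(order.hand_in())
E
```

```text
brown 23.8 0.184
blue 63.9 0.712
loop 91.6 0.989
rib 8.6 0.0
bowl 7.5 0.0
stone 7.6 0.0
14.45 [ 0.55708694 -0.13350657  0.06564726] [ 0.54452217  0.03125485 -0.00822553] 0.3795513295134781 0.0016271518849046472
the job is handed in; nothing more can be done
None
```

The job is handed in at about 14.5 s, with the arm still holding the green bar level in the gap. The final checks support the result, except that I could not confirm the brown bar, the blue bar and the loop tool.

- **Carriage:** I slid it by the thumb post until the eye was under the lamp. It overshot by about 2 mm and I backed it up. My wrist-camera measurements then put the eye and lamp within about 1 mm of each other along the rods.
- **First grip on the post:** the jaws closed on air. The fingertips appeared to sit about 14 mm behind the reported tool point, not 14 mm ahead of it as the description says. I lowered the gripper and used that offset for the rest of the job.
- **Green bar:** I gripped it across its long edges, about 37 mm from its centre toward the plain end. It kept the same place in the wrist view before and after lifting, so it had not slipped or drooped.
- **Final position:** the window measured (0.623, -0.129) and the lamp (0.623, -0.129). The bar is at about mid-gap by the lift distance, around 16 mm clear of both lamp and eye, and the wrist force was near zero. The side view shows the window between lamp and eye about 1 pixel lower than predicted, similar to that camera's offset on the eye.
- **Other items:** the rib, bowl and stone look unchanged from above. That comparison showed differences at the brown bar, the blue bar and the loop tool. The arm was probably in the camera's view there, since I never touched them on purpose, but I did not check further. I also had used up all the pictures I could view, so the final checks are numbers only.

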